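Catch and close the fittings case

ROBOT

A 6-joint arm with a two-finger parallel gripper is mounted at the origin on the work surface. World frame = base frame: x ahead of the robot, y to its left, z up, the work surface at z = 0. Lengths are in m, angles in rad, forces in N, time in s.
With the tool pointing down it reaches from about 0.375 to 0.9 m from the base axis. Payload 3.1 kg.
Tool frame: the origin (TCP) lies on the centre line of the jaws, within the pads' length; the fingertips stand 17 mm ahead of it and the grasp point (between the pads) lies 2 mm behind it (tips_ahead is the distance from the TCP to the fingertips, in m); z points along the fingers, y is the line along which they close (so a half turn about z gives the same grasp; the last joint's range is limited). The gripper opens to 87 mm and grips with 3 to 60 N. Pads are 19 mm wide; open, the fingers measure 117 mm over their backs; the gripper's body (75 mm by 190 mm) begins 51 mm behind the grasp point.
Start: joints at [1.123, 0.527, 1.433, -0, 1.181, -0.178], TCP at [0.166, 0.603, 0.24] pointing down, gripper open.
Joint ranges: [-3.08, 3.08], [-0.75, 2.2], [0.22, 2.44], [-1.43, 4.57], [0, 2.65], [-2.85, 2.85]. Speed limits (rad/s): [2.79, 2.79, 3.14, 3.14, 3.14, 3.14].

INTERFACE

Orientations are given as a unit quaternion [w, x, y, z].
In Python, from workcell import state, capture, job_done, tips_ahead gives the robot as it stands. The module is installed in compiled form; this text tells all that it offers.
- The arm moves only by the tool servo_tool, never from a script. Its argument "deltas" is a list of rows, each an object of numbers: "x", "y", "z": the shift along the tool's x, y, z in units of 40 mm (1.0 is 40 mm); "ax", "ay", "az": the turn, a rotation vector about the tool's x, y, z in units of 6 degrees (1.0 is 6 degrees). In form: [{"x": .., "y": .., "z": .., "ax": .., "ay": .., "az": ..}, ...]. A call has 1 to 12 rows; each row is the pose to reach, as a shift and turn from the pose commanded when the call began, along the tool's axes at that moment; what a row does not reach only later rows make up. A row lasts 1/12 s, in which the tool goes at most 41.7 mm and 7.16 degrees, less where a joint would pass 70% of its speed; a pose out of reach is approached as far as the arm can. A call with a gripper value outside its range is refused whole. "fingers" is the opening, from 0 (shut) to 1 (fully open), set as the call begins (left out, the last holds). The fingers move at their own pace and stop on an object; "squeeze" is the grip in N (left out, the last holds). Time passes only in rows, so rows that repeat a pose let the fingers close. It gives the time, the measured TCP pose, the force, the opening and the grip force at its end, in the units of the state.
- state(): the state, without advancing time (a new reading comes with each control period).
- capture(name): name is "side" or "top" or "wrist"; returns a dict with "image" (480x640x3 uint8, red, green, blue), "fx", "fy", "cx", "cy" (pixels), "rvec" (rotation vector, rad) and "tvec" (3), from world to camera coordinates, as OpenCV has them. Camera axes: x right, y down, z forward; pixel columns grow to the right and rows downward; lengths in m; the calibration is good to about 2 mm. A picture is of the moment at which its call begins. There is no depth.
- job_done(): hands the job in; it is judged then, once.
The state is a dict: "time_s": time; "joints": joint angles; "dq": joint speeds; "joint_efforts": joint torques, N m; "tcp_pos": TCP position; "tcp_rot": TCP orientation; "ft_force": force on the tool from outside, world axes, zero at the start; "moment": the same for the moment, N m; "width": opening from 0.0 (shut) to 1.0 (fully open); "grasp_force": force on a finger pad.
Only numpy, scipy, OpenCV 4.12 (cv2) and the standard library are available. Lean on these libraries where they do the work, as an engineer would, in place of code of your own. Each camera call takes 0.05 s, during which the arm holds its last target. There are 200 camera calls.

TASK

Close the steel fittings case: with a fingertip tip its open lid forward off its rest, take the hand off it and let it fall, then catch the falling lid from below on the outside of a finger when it is about half-way down, stop it there for a moment, and lower it gently on the finger until it is fully shut. Do not let the lid slam, do not shift or lift the case, and leave the carton, the valve and the flange alone.

Things in the scene. Friction and masses are not known exactly. Their poses are not given: they have to be found in the camera images.
- case: open-topped blue painted steel case for pipe fittings, loose on the table, 3 kg, 140 mm (x) by 220 mm (y) by 100 mm high, walls 5 mm, two dividers. Origin: centre of its underside; x points from its front to its hinge side (roughly the robot's left, within 20 degrees), z up. The lid's hinge line runs along its y at x = +70 mm, z = 100.5 mm, on the top edge
- lid (a joint): angle of the case's lid, rad: 0 shut, 1.57 upright, 1.75 leaning back on its stop (the start; behind upright it drops back there). Its hinge damper is worn: tipped forward of upright, the lid falls by itself at about 0.5 x cos(angle) rad/s, give or take 20 percent: slowly near upright (some 4 s from 1.45 to 0.5 rad), then ever faster; left alone it slams
- lid_edge (a point): middle of the free edge, on the underside (the face looking into the case) of the flat steel lid: 0.4 kg, 5 mm thick, 220 mm wide, 175 mm from hinge line to free edge; shut, it overhangs the case's front wall by a 35 mm lip 100 mm above the table. Its y axis runs along the edge. At the start it is 273 mm above the table, 31 mm beyond the hinge line
- carton: bystander: small cardboard carton 70 x 90 x 60 mm high near the case; origin at the centre of its underside
- valve: bystander: brass ball valve with a flat steel lever, about 100 x 44 x 67 mm high, near the case; origin at the middle of its underside
- flange: bystander: round steel flange with a neck, 80 mm across, 45 mm high, near the case; origin at the centre of its underside

How it is judged:
By the outcome, as a careful person would: the job done as asked, in the order asked, and still so for the second after the job is handed in, with the robot touching nothing.
It also fails if it takes over 72 s, if anything falls off the work surface, if the arm or the gripper's body presses on something with over 40 N, if the wrist force passes 120 N, or if a joint passes its speed limit or range.

## Working session

There is one attempt and no reset: what is moved stays moved. The work goes in short steps, Python scripts to look and compute and a tool call to move; the robot and the scene stay as the last step left them, time stands still between calls to the robot, and variables do not carry over. Pictures are saved under pics/ and viewed, at most 10 in all, crops included, and the job is handed in when it is done.

Besides the shell and the picture viewer there is one more tool, called after "Request:" as name([rows], argument=value, ...), one row to a line, values as JSON. servo_tool: Moves the arm, as the interface text tells. Its arguments: {"type":"object","properties":{"deltas":{"type":"array"},"fingers":{"type":"number"},"squeeze":{"type":"number"}},"required":["deltas"]}

```bash
mkdir -p pics
cat > h.py <<'E'
import numpy as np,cv2
from workcell import state,capture,job_done,tips_ahead
from scipy.spatial.transform import Rotation as R
def save(n,f):
    c=capture(n); cv2.imwrite('pics/'+f,c['image'][:,:,::-1]); np.savez(f'pics/{f}.npz',**{k:c[k] for k in('fx','fy','cx','cy','rvec','tvec')})
def cam(f):
    d=np.load(f'pics/{f}.npz'); K=np.array([[d['fx'],0,d['cx']],[0,d['fy'],d['cy']],[0,0,1]]); return K,cv2.Rodrigues(d['rvec'])[0],d['tvec'].reshape(3)
def proj(f,P):
    K,r,t=cam(f); p=(np.atleast_2d(P)@r.T+t)@K.T; return p[:,:2]/p[:,2:]
def tri(f1,u1,f2,u2):
    A=[]
    for f,u in((f1,u1),(f2,u2)):
        K,r,t=cam(f); M=K@np.c_[r,t]; A+=[u[0]*M[2]-M[0],u[1]*M[2]-M[1]]
    v=np.linalg.svd(np.array(A))[2][-1]; return v[:3]/v[3]
def onz(f,u,z):
    K,r,t=cam(f); d=r.T@np.linalg.inv(K)@np.array([u[0],u[1],1.]); c=-r.T@t; return c+d*(z-c[2])/d[2]
E
python3 - <<'E'
from h import *
save('side','s1.png');save('top','t1.png')
s=state();print(s['time_s'],s['tcp_pos'],s['tcp_rot'],s['ft_force'],tips_ahead)
for f in('s1.png','t1.png'):
    K,r,t=cam(f);print(-r.T@t,r[2])
E
```

```text
0.1 [0.16566726 0.6020122  0.23866205] [-2.90261236e-04  1.33978744e-01  9.90983746e-01 -9.09782855e-04] [-0.57912249  0.60141189 -0.26512006] 0.017
[ 0.22157438 -0.42728631  0.79331794] [ 0.38506104  0.56610042 -0.72887469]
[0.49514089 0.11240339 0.98712232] [ 0.10966827 -0.00171246 -0.99396677]
```

View pics/s1.png

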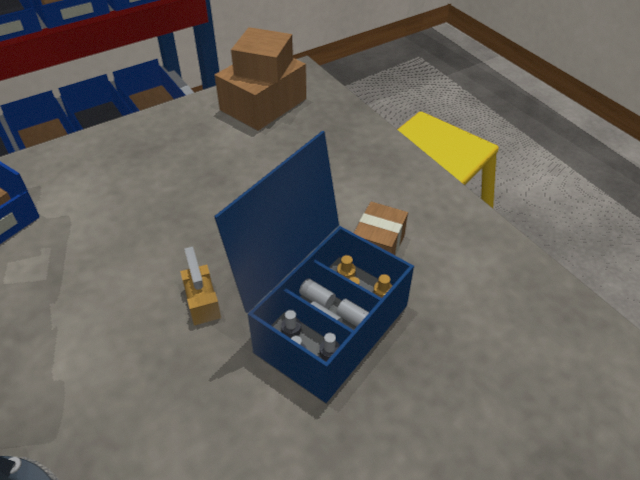

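View pics/t1.png

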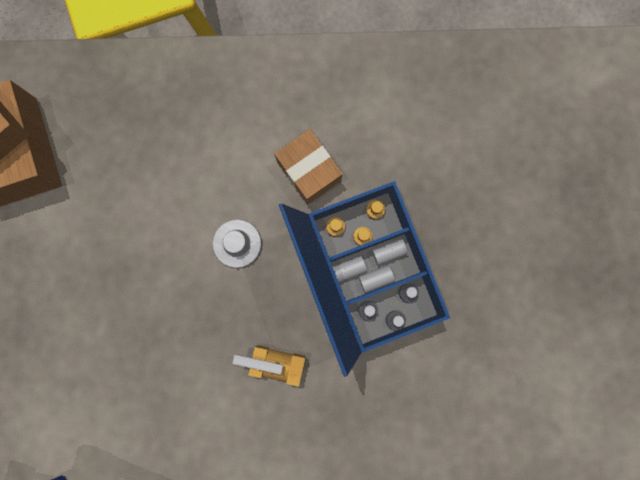

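The side and top views show the case with its lid open to the left (+y). Rim front corners are at top (395,184) and (447,318), side (412,266) and (327,363). The hinge-near corner is at side (250,312), and the lid-edge corners are at side (218,214) and (324,133), top (281,205) and (346,374). The carton is behind it, with the valve and flange on the hinge side.

Run:
```python
from h import *
S,T='s1.png','t1.png'
np.set_printoptions(precision=4,suppress=True)
a=tri(S,(412,266),T,(395,184));b=tri(S,(327,363),T,(447,318))
h=tri(S,(250,312),T,(362,350))
e1=tri(S,(218,214),T,(346,374));e2=tri(S,(324,133),T,(281,205))
print(a,b,h,e1,e2)
for u in((395,184),(447,318),(362,350)):print(onz(T,u,.1))
y=(a-b)[:2];print(np.linalg.norm(y),np.degrees(np.arctan2(y[1],y[0])))
y=(e2-e1)[:2];print(np.linalg.norm(y),np.degrees(np.arctan2(y[1],y[0])))
for n,u,z in(('flange',(237,244),.01),('valve',(277,366),.03),('carton',(308,165),.06)):print(n,onz(T,u,z))
# fit yaw & position
from scipy.optimize import least_squares
pts=[((-.07,-.11,.1),(412,266),(395,184)),((-.07,.11,.1),(327,363),(447,318)),((.07,.11,.1),(250,312),(362,350))]
def W(p,q):
    c,s=np.cos(p[2]),np.sin(p[2]);return np.array([p[0]+c*q[0]-s*q[1],p[1]+s*q[0]+c*q[1],q[2]])
L=[((.07+.031,s*.11,.273),u,v) for s,u,v in((1,(218,214),(346,374)),(-1,(324,133),(281,205)))]
def f(p):
    r=[]
    for q,u,v in pts+L: r+=[proj(S,W(p,q))[0]-u,proj(T,W(p,q))[0]-v]
    return np.ravel(r)
r=least_squares(f,[.5,.1,1.57]);print(r.x,np.degrees(r.x[2]),r.fun)
```

```text
[ 0.661  -0.0064  0.1037] [ 0.461  -0.0753  0.1021] [0.4168 0.0515 0.1031] [0.4054 0.0828 0.276 ] [0.6075 0.1551 0.27  ]
[ 0.6613 -0.0067  0.1   ]
[ 0.4597 -0.0751  0.1   ]
[0.4166 0.0512 0.1   ]
0.21160134227547273 19.004265448441924
0.21463780364005378 19.702675423960383
flange [0.5849 0.2443 0.01  ]
valve [0.389  0.1808 0.03  ]
carton [0.7027 0.1241 0.06  ]
[0.5405 0.0245 1.9104] 109.45955901078133 [ 2.1127 -0.7905 -1.343  -4.0818 -0.3576  2.832   2.0665 -0.3477 -2.6344
  1.2362 -1.7047  2.2169 -1.7681  2.3598 -0.1684  1.3931  1.0702 -2.8003
 -1.0346 -3.1786]
```

```bash
cat >> h.py <<'E'
C=np.array([.5405,.0245]);Y=1.9104
RC=R.from_euler('z',Y)
# tool pose: tip (centre of closed fingertips) at case coords (x,y,z), fingers heading +xc, slope a deg below horizontal, tool y down
def pose(x,y,z,a=45,tip=.017):
    a=np.radians(a); tz=np.array([np.cos(a),0,-np.sin(a)]); ty=np.array([-np.sin(a),0,-np.cos(a)])
    r=RC*R.from_matrix(np.c_[np.cross(ty,tz),ty,tz]); p=RC.apply([x,y,z])+np.r_[C,0]
    return p-tip*r.apply([0,0,1]),r
def cur():
    s=state(); q=s['tcp_rot']; return np.array(s['tcp_pos']),R.from_quat([q[1],q[2],q[3],q[0]]),s
def delta(P,base=None):
    p,r=(base or cur()[:2]); d=r.inv().apply(P[0]-p)/.04; v=(r.inv()*P[1]).as_rotvec(degrees=True)/6
    return np.round(np.r_[d,v],2)
def report():
    p,r,s=cur(); tip=RC.inv().apply(p+.017*r.apply([0,0,1])-np.r_[C,0])
    print('t',round(s['time_s'],2),'tip(case)',tip.round(4),'slope',np.degrees(np.arcsin(-r.apply([0,0,1])[2])).round(1),'F',RC.inv().apply(s['ft_force']).round(2),'q',np.round(s['joints'],2),'w',s['width'])
E
python3 - <<'E'
from h import *
p,r,s=cur()
b=(p+[0,0,.18],r)
for P in(pose(0,0,.40,89.9),pose(.05,0,.40,45)):print(delta(P,b),P[0])
b=pose(.0,0,.40,89.9);print(delta(pose(.05,0,.40,45),b))
E
```

```text
[-12.87 -11.43   0.06  -0.     0.04  24.19] [0.54050988 0.02447202 0.41699997]
[-12.33 -10.65   0.18   2.93   9.38  22.6 ] [0.52784862 0.06031007 0.41202082]
[ 0.   -0.95  0.13  7.48 -0.   -0.  ]
```

Request:
servo_tool([
  {"z":-1},
  {"z":-2},
  {"z":-3},
  {"z":-4},
  {"z":-4.5},
  {"z":-4.5},
], fingers=0)

```text
invalid input
```

Request:
servo_tool([
  {"x":0,"y":0,"z":-1,"ax":0,"ay":0,"az":0},
  {"x":0,"y":0,"z":-2,"ax":0,"ay":0,"az":0},
  {"x":0,"y":0,"z":-3,"ax":0,"ay":0,"az":0},
  {"x":0,"y":0,"z":-4,"ax":0,"ay":0,"az":0},
  {"x":0,"y":0,"z":-4.5,"ax":0,"ay":0,"az":0},
  {"x":0,"y":0,"z":-4.5,"ax":0,"ay":0,"az":0},
], fingers=0)

```text
time_s: 0.6
tcp_pos: [0.1668, 0.6045, 0.4261]
tcp_rot: [0.002, 0.134, 0.991, 0.006]
ft_force: [0.6, -0.3, 0.8]
width: 0.631
grasp_force: 0.0
```

Request:
servo_tool([
  {"x":-0.5,"y":-0.45,"z":0,"ax":0,"ay":0,"az":1},
  {"x":-1.0,"y":-0.9,"z":0,"ax":0,"ay":0,"az":2},
  {"x":-1.6,"y":-1.4,"z":0,"ax":0,"ay":0,"az":3},
  {"x":-2.1,"y":-1.9,"z":0,"ax":0,"ay":0,"az":4},
  {"x":-2.7,"y":-2.4,"z":0,"ax":0,"ay":0,"az":5},
  {"x":-3.2,"y":-2.8,"z":0,"ax":0,"ay":0,"az":6},
  {"x":-3.8,"y":-3.3,"z":0,"ax":0,"ay":0,"az":7},
  {"x":-4.3,"y":-3.8,"z":0,"ax":0,"ay":0,"az":8},
  {"x":-4.9,"y":-4.3,"z":0,"ax":0,"ay":0,"az":9},
  {"x":-5.4,"y":-4.8,"z":0,"ax":0,"ay":0,"az":10},
  {"x":-5.9,"y":-5.3,"z":0,"ax":0,"ay":0,"az":11},
  {"x":-6.5,"y":-5.7,"z":0,"ax":0,"ay":0,"az":12},
])

```text
time_s: 1.6
tcp_pos: [0.3551, 0.3118, 0.4182]
tcp_rot: [-0.001, 0.693, 0.721, -0.002]
ft_force: [0.6, 0.5, 0.6]
width: 0.003
grasp_force: 0.0
```

Run:
```python
from h import *
report();print(delta(pose(0,0,.40,89.9)))
```

```text
t 1.6 tip(case) [0.3326 0.0791 0.4012] slope 89.8 F [ 0.23 -0.76  0.59] q [0.48 0.14 1.53 0.   1.48 0.44] w 0.0031198577036292887
[-7.36  4.34  0.03 -0.    0.04 12.14]
```

Request:
servo_tool([
  {"x":-0.6,"y":0.3,"z":0,"ax":0,"ay":0,"az":1},
  {"x":-1.2,"y":0.7,"z":0,"ax":0,"ay":0,"az":2},
  {"x":-1.9,"y":1.1,"z":0,"ax":0,"ay":0,"az":3},
  {"x":-2.6,"y":1.5,"z":0,"ax":0,"ay":0,"az":4},
  {"x":-3.3,"y":1.9,"z":0,"ax":0,"ay":0,"az":5},
  {"x":-4.0,"y":2.4,"z":0,"ax":0,"ay":0,"az":6},
  {"x":-4.7,"y":2.8,"z":0,"ax":0,"ay":0,"az":7},
  {"x":-5.4,"y":3.2,"z":0,"ax":0,"ay":0,"az":8},
  {"x":-6.1,"y":3.6,"z":0,"ax":0,"ay":0,"az":9},
  {"x":-6.8,"y":4.0,"z":0,"ax":0,"ay":0,"az":10},
  {"x":-7.3,"y":4.3,"z":0,"ax":0,"ay":0,"az":11},
  {"x":-7.3,"y":4.3,"z":0,"ax":0,"ay":0,"az":12},
])

```text
time_s: 2.6
tcp_pos: [0.5431, 0.0257, 0.4173]
tcp_rot: [0.001, 0.985, 0.174, -0.001]
ft_force: [0.6, -0.4, -0.0]
width: 0.006
grasp_force: 0.0
```

Run:
```python
from h import *
report();print(delta(pose(.05,0,.40,45)))
```

```text
t 2.6 tip(case) [ 2.000e-04 -2.800e-03  4.003e-01] slope 89.8 F [-0.61 -0.45 -0.01] q [-0.16  0.26  1.38 -0.    1.51  1.06] w 0.005708014237301359
[-0.06 -0.94  0.13  7.51  0.06  0.08]
```

Request:
servo_tool([
  {"x":0,"y":-0.1,"z":0,"ax":1,"ay":0,"az":0},
  {"x":0,"y":-0.2,"z":0,"ax":2,"ay":0,"az":0},
  {"x":0,"y":-0.4,"z":0,"ax":3,"ay":0,"az":0},
  {"x":0,"y":-0.5,"z":0,"ax":4,"ay":0,"az":0},
  {"x":0,"y":-0.6,"z":0,"ax":5,"ay":0,"az":0},
  {"x":0,"y":-0.8,"z":0.1,"ax":6,"ay":0,"az":0},
  {"x":0,"y":-0.9,"z":0.1,"ax":7,"ay":0,"az":0},
  {"x":-0.05,"y":-0.95,"z":0.1,"ax":7.5,"ay":0.05,"az":0.1},
  {"x":-0.05,"y":-0.95,"z":0.1,"ax":7.5,"ay":0.05,"az":0.1},
])

```text
time_s: 3.35
tcp_pos: [0.5252, 0.0636, 0.4122]
tcp_rot: [-0.379, 0.909, 0.157, -0.069]
ft_force: [-1.2, 0.3, -1.1]
width: 0.007
grasp_force: 0.0
```

Run:
```python
from h import *
report();save('side','s2.png');b=pose(.05,0,.40,45)
print(delta(pose(.145,0,.33,45)),delta(pose(.145,0,.265,45)))
```

```text
t 3.35 tip(case) [0.054  0.0016 0.4003] slope 44.7 F [ 0.71  0.98 -1.1 ] q [-0.4   0.42  1.36  0.58  1.9   0.87] w 0.0074690388314064245
[ 0.05 -0.34  2.87 -0.02  0.07  0.02] [ 0.05  0.82  4.01 -0.02  0.07  0.02]
```

View pics/s2.png

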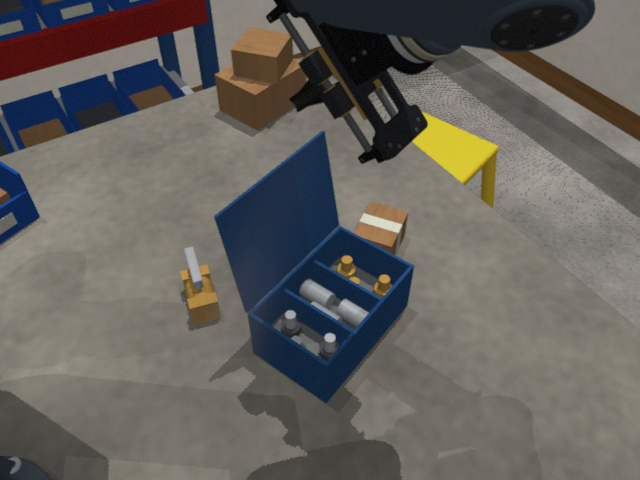

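Run:
```python
from h import *
p,r,s=cur();print(proj('s2.png',[p+.017*r.apply([0,0,1]),p-.053*r.apply([0,0,1])]).round())
for P in((.15,0,.33),(.15,0,.271)):print(delta(pose(*P,45)))
```

```text
[[300. 100.]
 [336.  76.]]
[ 0.05 -0.42  2.95 -0.02  0.07  0.02]
[ 0.05  0.62  4.   -0.02  0.07  0.02]
```

The side view shows the closed fingertips at (300,100), as predicted. The gripper's 190 mm rail lies in the vertical plane, from (275,10) to (380,155). The lid hasn't moved.

Request:
servo_tool([
  {"x":0,"y":-0.1,"z":0.7,"ax":0,"ay":0,"az":0},
  {"x":0,"y":-0.2,"z":1.5,"ax":0,"ay":0,"az":0},
  {"x":0,"y":-0.3,"z":2.2,"ax":0,"ay":0,"az":0},
  {"x":0.05,"y":-0.4,"z":2.9,"ax":0,"ay":0.05,"az":0},
  {"x":0.05,"y":-0.2,"z":3.2,"ax":0,"ay":0.05,"az":0},
  {"x":0.05,"y":0.1,"z":3.5,"ax":0,"ay":0.05,"az":0},
  {"x":0.05,"y":0.35,"z":3.75,"ax":0,"ay":0.05,"az":0},
  {"x":0.05,"y":0.6,"z":4,"ax":0,"ay":0.05,"az":0},
  {"x":0.05,"y":0.6,"z":4,"ax":0,"ay":0.05,"az":0},
])

```text
time_s: 4.15
tcp_pos: [0.4937, 0.1564, 0.2837]
tcp_rot: [-0.377, 0.91, 0.159, -0.065]
ft_force: [-0.2, 0.2, -0.2]
width: 0.007
grasp_force: 0.0
```

Run:
```python
from h import *
report();save('side','s3.png')
for th in(1.75,1.65,1.55,1.45,1.4):
    c,s=np.cos(th),np.sin(th);P=(.07-.175*c+.005*s+.0212,0,.1005+.175*s+.005*c);print(th,np.round(P,3),delta(pose(*P,45)))
```

```text
t 4.15 tip(case) [1.520e-01 2.000e-04 2.716e-01] slope 45.0 F [ 0.31  0.13 -0.23] q [-0.26  0.5   1.63  0.62  1.54  0.77] w 0.007364185189436864
1.75 [0.127 0.    0.272] [-0.01  0.45 -0.41 -0.    0.02  0.06]
1.65 [0.11  0.    0.275] [-0.02  0.71 -0.77 -0.    0.02  0.06]
1.55 [0.093 0.    0.276] [-0.02  1.   -1.09 -0.    0.02  0.06]
1.45 [0.075 0.    0.275] [-0.02  1.32 -1.39 -0.    0.02  0.06]
1.4 [0.066 0.    0.274] [-0.02  1.49 -1.53 -0.    0.02  0.06]
```

View pics/s3.png

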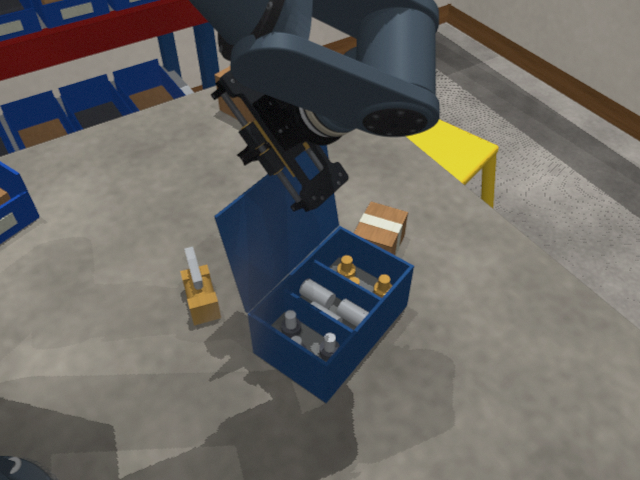

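The finger hooks over the lid's top edge at about (250,160), and the lid is still on its stop. Next I pull it to upright.

Request:
servo_tool([
  {"x":0,"y":0.25,"z":-0.2,"ax":0,"ay":0,"az":0},
  {"x":0,"y":0.4,"z":-0.35,"ax":0,"ay":0,"az":0},
  {"x":0,"y":0.45,"z":-0.41,"ax":0,"ay":0,"az":0},
  {"x":0,"y":0.5,"z":-0.48,"ax":0,"ay":0,"az":0},
  {"x":0,"y":0.56,"z":-0.56,"ax":0,"ay":0,"az":0},
  {"x":0,"y":0.62,"z":-0.65,"ax":0,"ay":0,"az":0},
  {"x":0,"y":0.7,"z":-0.76,"ax":0,"ay":0,"az":0},
  {"x":0,"y":0.78,"z":-0.85,"ax":0,"ay":0,"az":0},
  {"x":0,"y":0.86,"z":-0.94,"ax":0,"ay":0,"az":0},
  {"x":0,"y":0.94,"z":-1.03,"ax":0,"ay":0,"az":0},
])

```text
time_s: 5.03
tcp_pos: [0.5137, 0.1037, 0.2892]
tcp_rot: [-0.379, 0.909, 0.16, -0.064]
ft_force: [-1.4, 1.9, 6.1]
width: 0.007
grasp_force: 3.0
```

Run:
```python
from h import *
report();save('side','s4.png')
for th in(1.75,1.65,1.57,1.5):
    print(th,proj('s4.png',[W for W in [RC.apply([.07-.175*np.cos(th),y,.1005+.175*np.sin(th)])+np.r_[C,0] for y in(.11,-.11)]]).round(1))
for th in(1.55,1.5,1.45,1.4):
    c,s=np.cos(th),np.sin(th);P=(.07-.175*c+.005*s+.0212,0,.1005+.175*s+.005*c);print(th,np.round(P,3),delta(pose(*P,45)))
im=cv2.imread('pics/s4.png')[100:340,180:440];cv2.imwrite('pics/s4c.png',cv2.resize(im,None,fx=2.4,fy=2.4))
```

```text
t 5.03 tip(case) [ 0.0956 -0.0011  0.2772] slope 44.8 F [2.27 0.67 6.11] q [-0.34  0.52  1.56  0.58  1.61  0.74] w 0.006872212495858564
1.75 [[216.1 216.5]
 [324.9 130.3]]
1.65 [[226.3 221.3]
 [334.8 133.6]]
1.57 [[234.8 226. ]
 [342.8 137. ]]
1.5 [[242.4 230.8]
 [349.9 140.6]]
1.55 [0.093 0.    0.276] [-0.03  0.06 -0.01 -0.02 -0.    0.07]
1.5 [0.084 0.    0.275] [-0.03  0.22 -0.16 -0.02 -0.    0.07]
1.45 [0.075 0.    0.275] [-0.03  0.38 -0.3  -0.02 -0.    0.07]
1.4 [0.066 0.    0.274] [-0.04  0.55 -0.44 -0.02 -0.    0.07]
```

View pics/s4c.png

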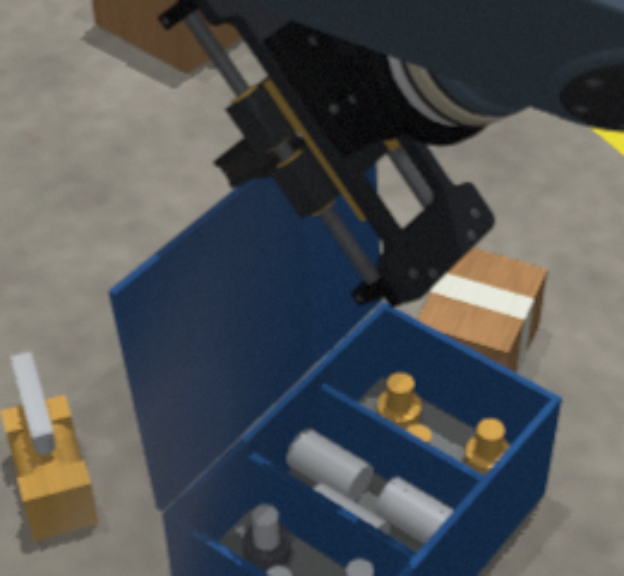

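The lid's near corner is at full-frame (226,222), so the lid is at about 1.65 rad and the contact is close to the fingertip. I slide the finger in a little and pull further.

Request:
servo_tool([
  {"x":0,"y":0,"z":0.15,"ax":0,"ay":0,"az":0},
  {"x":0,"y":0,"z":0.3,"ax":0,"ay":0,"az":0},
  {"x":0,"y":0.08,"z":0.22,"ax":0,"ay":0,"az":0},
  {"x":0,"y":0.16,"z":0.14,"ax":0,"ay":0,"az":0},
  {"x":0,"y":0.24,"z":0.06,"ax":0,"ay":0,"az":0},
  {"x":0,"y":0.32,"z":-0.02,"ax":0,"ay":0,"az":0},
  {"x":0,"y":0.4,"z":-0.1,"ax":0,"ay":0,"az":0},
  {"x":0,"y":0.48,"z":-0.18,"ax":0,"ay":0,"az":0},
  {"x":0,"y":0.55,"z":-0.25,"ax":0,"ay":0,"az":0},
])

```text
time_s: 5.83
tcp_pos: [0.5221, 0.081, 0.2792]
tcp_rot: [-0.377, 0.91, 0.159, -0.063]
ft_force: [1.4, 1.6, 1.8]
width: 0.004
grasp_force: 2.0
```

Run:
```python
from h import *
report();save('side','s5.png')
for th in(1.65,1.6,1.55,1.5,1.45,1.4):
    print(th,proj('s5.png',[W for W in [RC.apply([.07-.175*np.cos(th),y,.1005+.175*np.sin(th)])+np.r_[C,0] for y in(.11,)]]).round(1))
im=cv2.imread('pics/s5.png')[120:340,190:440];cv2.imwrite('pics/s5c.png',cv2.resize(im,None,fx=2.5,fy=2.5))
```

```text
t 5.83 tip(case) [ 0.0714 -0.0015  0.2671] slope 45.1 F [ 1.06 -1.83  1.81] q [-0.37  0.55  1.54  0.57  1.62  0.71] w 0.003972156250893849
1.65 [[226.3 221.3]]
1.6 [[231.6 224.2]]
1.55 [[236.9 227.3]]
1.5 [[242.4 230.8]]
1.45 [[247.9 234.5]]
1.4 [[253.5 238.5]]
```

View pics/s5c.png

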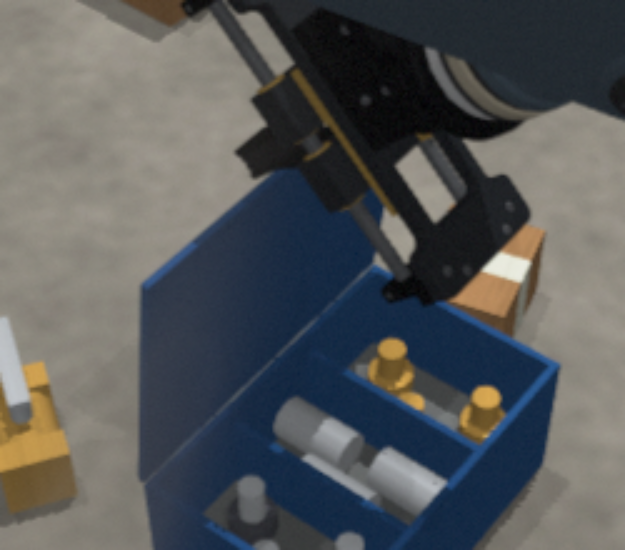

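The lid's near corner is at full-frame (246,234), which is about 1.46 rad, forward of upright. Next I release it and go round underneath.

Run:
```python
from h import *
b=pose(.0715,-.001,.2671,45)
for P in((.072,0,.289),(.072,0,.31),(.05,0,.33),(.03,0,.35),(0,0,.345),(-.03,0,.34),(-.06,0,.33),(-.085,0,.305),(-.11,0,.28),(-.13,0,.255),(-.13,0,.225),(-.12,0,.2)):
    print(delta(pose(*P,45 if P[2]>.31 or P[0]>0 else 50),cur()[:2]))
```

```text
[-0.04 -0.41 -0.37  0.02 -0.01  0.06]
[-0.03 -0.78 -0.74  0.02 -0.01  0.06]
[-0.03 -0.75 -1.48  0.02 -0.01  0.06]
[-0.03 -0.74 -2.19  0.02 -0.01  0.06]
[-0.04 -0.12 -2.63  0.02 -0.01  0.06]
[-0.04  0.5  -3.07  0.02 -0.01  0.06]
[-0.04  1.2  -3.42  0.02 -0.01  0.06]
[-0.05  2.05 -3.42 -0.81 -0.01  0.06]
[-0.05  2.93 -3.42 -0.81 -0.01  0.06]
[-0.06  3.73 -3.33 -0.81 -0.01  0.06]
[-0.06  4.26 -2.79 -0.81 -0.01  0.06]
[-0.06  4.52 -2.18 -0.81 -0.01  0.06]
```

Request:
servo_tool([
  {"x":0,"y":-0.4,"z":-0.37,"ax":0,"ay":0,"az":0},
  {"x":0,"y":-0.78,"z":-0.74,"ax":0,"ay":0,"az":0},
  {"x":0,"y":-0.75,"z":-1.5,"ax":0,"ay":0,"az":0},
  {"x":0,"y":-0.7,"z":-2.2,"ax":0,"ay":0,"az":0},
  {"x":0,"y":-0.1,"z":-2.6,"ax":0,"ay":0,"az":0},
  {"x":0,"y":0.5,"z":-3.1,"ax":0,"ay":0,"az":0},
  {"x":0,"y":1.2,"z":-3.4,"ax":-0.2,"ay":0,"az":0},
  {"x":0,"y":2.05,"z":-3.4,"ax":-0.5,"ay":0,"az":0},
  {"x":0,"y":2.9,"z":-3.4,"ax":-0.8,"ay":0,"az":0},
  {"x":0,"y":3.7,"z":-3.3,"ax":-0.8,"ay":0,"az":0},
  {"x":0,"y":4.25,"z":-2.8,"ax":-0.8,"ay":0,"az":0},
  {"x":0,"y":4.5,"z":-2.2,"ax":-0.8,"ay":0,"az":0},
])

```text
time_s: 6.88
tcp_pos: [0.5859, -0.1, 0.2108]
tcp_rot: [-0.337, 0.926, 0.16, -0.057]
ft_force: [-0.4, 2.1, -0.5]
width: 0.005
grasp_force: 0.0
```

Run:
```python
from h import *
report();save('side','s6.png')
print(delta(pose(-.037,0,.199,50)),delta(pose(-.08,0,.199,50)))
for th in(1.5,1.4,1.3,1.2,1.1):
    print(th,proj('s6.png',[W for W in [RC.apply([.07-.175*np.cos(th),y,.1005+.175*np.sin(th)])+np.r_[C,0] for y in(.11,)]]).round(1))
im=cv2.imread('pics/s6.png')[100:440,190:590];cv2.imwrite('pics/s6c.png',cv2.resize(im,None,fx=1.75,fy=1.75))
```

```text
t 6.88 tip(case) [-0.1216 -0.0013  0.1977] slope 50.0 F [ 2.12 -0.29 -0.48] q [-0.56  0.74  1.3   0.41  1.68  0.59] w 0.004902226790880834
[ 0.03 -1.59  1.19 -0.09  0.07 -0.  ] [ 0.02 -0.77  0.49 -0.09  0.07 -0.  ]
1.5 [[242.4 230.8]]
1.4 [[253.5 238.5]]
1.3 [[264.6 247.1]]
1.2 [[275.6 256.7]]
1.1 [[286.4 267. ]]
```

View pics/s6c.png

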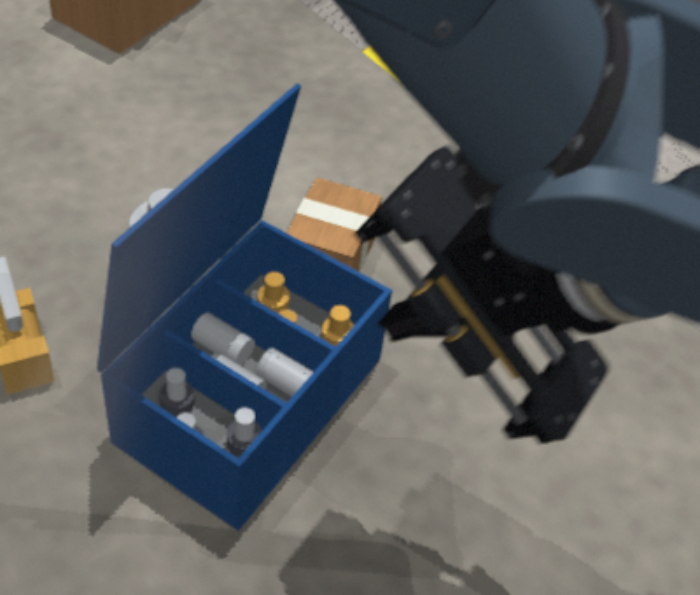

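The lid's near corner is at full-frame (256,239), about 1.38 rad and falling slowly. The hand is free in front at about (430,275), so I move under the lid now.

Request:
servo_tool([
  {"x":0,"y":-0.4,"z":0.3,"ax":0,"ay":0,"az":0},
  {"x":0,"y":-0.8,"z":0.6,"ax":0,"ay":0,"az":0},
  {"x":0,"y":-1.2,"z":0.9,"ax":0,"ay":0,"az":0},
  {"x":0,"y":-1.6,"z":1.2,"ax":0,"ay":0,"az":0},
  {"x":0,"y":-1.6,"z":1.2,"ax":0,"ay":0,"az":0},
  {"x":0,"y":-1.6,"z":1.2,"ax":0,"ay":0,"az":0},
  {"x":0,"y":-1.6,"z":1.2,"ax":0,"ay":0,"az":0},
  {"x":0,"y":-1.6,"z":1.2,"ax":0,"ay":0,"az":0},
  {"x":0,"y":-1.6,"z":1.2,"ax":0,"ay":0,"az":0},
  {"x":0,"y":-1.6,"z":1.2,"ax":0,"ay":0,"az":0},
  {"x":0,"y":-1.6,"z":1.2,"ax":0,"ay":0,"az":0},
  {"x":0,"y":-1.6,"z":1.2,"ax":0,"ay":0,"az":0},
])

```text
time_s: 7.93
tcp_pos: [0.5589, -0.0215, 0.2189]
tcp_rot: [-0.339, 0.925, 0.161, -0.057]
ft_force: [0.4, -0.3, -0.4]
width: 0.004
grasp_force: 0.0
```

Request:
servo_tool([
  {"x":0,"y":0,"z":0,"ax":0,"ay":0,"az":0},
  {"x":0,"y":0,"z":0,"ax":0,"ay":0,"az":0},
  {"x":0,"y":0,"z":0,"ax":0,"ay":0,"az":0},
  {"x":0,"y":0,"z":0,"ax":0,"ay":0,"az":0},
  {"x":0,"y":0,"z":0,"ax":0,"ay":0,"az":0},
  {"x":0,"y":0,"z":0,"ax":0,"ay":0,"az":0},
  {"x":0,"y":0,"z":0,"ax":0,"ay":0,"az":0},
  {"x":0,"y":0,"z":0,"ax":0,"ay":0,"az":0},
  {"x":0,"y":0,"z":0,"ax":0,"ay":0,"az":0},
  {"x":0,"y":0,"z":0,"ax":0,"ay":0,"az":0},
  {"x":0,"y":0,"z":0,"ax":0,"ay":0,"az":0},
  {"x":0,"y":0,"z":0,"ax":0,"ay":0,"az":0},
])

```text
time_s: 8.93
tcp_pos: [0.5588, -0.0211, 0.2191]
tcp_rot: [-0.339, 0.925, 0.162, -0.057]
ft_force: [0.9, 0.8, 0.0]
width: 0.005
grasp_force: 0.0
```

Run:
```python
from h import *
report();save('side','s7.png')
for th in(1.1,1,.9,.8,.7):
    print(th,proj('s7.png',[W for W in [RC.apply([.07-.175*np.cos(th),y,.1005+.175*np.sin(th)])+np.r_[C,0] for y in(.11,)]]).round(1))
im=cv2.imread('pics/s7.png')[100:440,190:590];cv2.imwrite('pics/s7c.png',cv2.resize(im,None,fx=1.75,fy=1.75))
```

```text
t 8.93 tip(case) [-0.0381 -0.0021  0.2061] slope 49.8 F [ 0.44 -1.1   0.02] q [-0.48  0.66  1.44  0.46  1.59  0.62] w 0.005357790897672018
1.1 [[286.4 267. ]]
1 [[296.7 277.9]]
0.9 [[306.4 289.2]]
0.8 [[315.3 300.6]]
0.7 [[323.3 312.1]]
```

View pics/s7c.png

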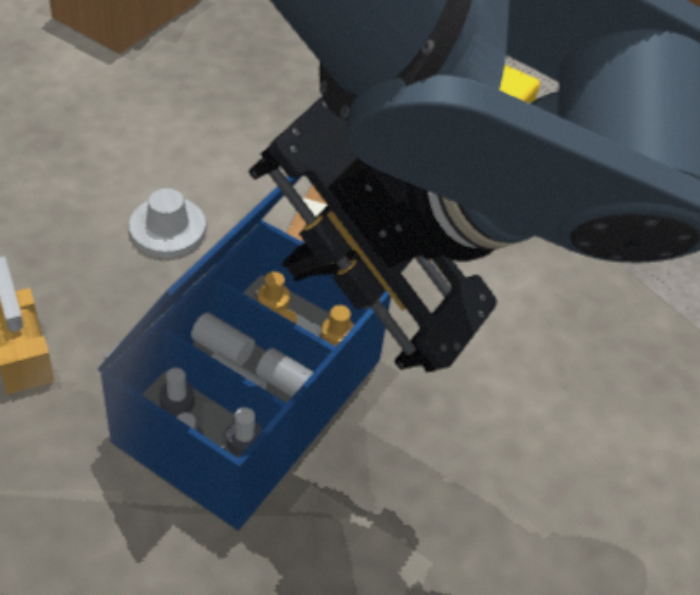

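The lid's near corner is at full-frame (284,267), about 1.1 rad. The finger waits below it, not yet touching, so I hold for the catch.

Request:
servo_tool([
  {"x":0,"y":0,"z":0,"ax":0,"ay":0,"az":0},
  {"x":0,"y":0,"z":0,"ax":0,"ay":0,"az":0},
  {"x":0,"y":0,"z":0,"ax":0,"ay":0,"az":0},
  {"x":0,"y":0,"z":0,"ax":0,"ay":0,"az":0},
  {"x":0,"y":0,"z":0,"ax":0,"ay":0,"az":0},
  {"x":0,"y":0,"z":0,"ax":0,"ay":0,"az":0},
  {"x":0,"y":0,"z":0,"ax":0,"ay":0,"az":0},
  {"x":0,"y":0,"z":0,"ax":0,"ay":0,"az":0},
  {"x":0,"y":0,"z":0,"ax":0,"ay":0,"az":0},
  {"x":0,"y":0,"z":0,"ax":0,"ay":0,"az":0},
  {"x":0,"y":0,"z":0,"ax":0,"ay":0,"az":0},
  {"x":0,"y":0,"z":0,"ax":0,"ay":0,"az":0},
])

```text
time_s: 9.98
tcp_pos: [0.5589, -0.0214, 0.2189]
tcp_rot: [-0.339, 0.925, 0.162, -0.057]
ft_force: [0.3, -1.8, -1.8]
width: 0.005
grasp_force: 0.6
```

Request:
servo_tool([
  {"x":0,"y":0,"z":0,"ax":0,"ay":0,"az":0},
  {"x":0,"y":0,"z":0,"ax":0,"ay":0,"az":0},
  {"x":0,"y":0,"z":0,"ax":0,"ay":0,"az":0},
  {"x":0,"y":0,"z":0,"ax":0,"ay":0,"az":0},
  {"x":0,"y":0,"z":0,"ax":0,"ay":0,"az":0},
  {"x":0,"y":0,"z":0,"ax":0,"ay":0,"az":0},
  {"x":0,"y":0,"z":0,"ax":0,"ay":0,"az":0},
  {"x":0,"y":0,"z":0,"ax":0,"ay":0,"az":0},
  {"x":0,"y":0,"z":0,"ax":0,"ay":0,"az":0},
  {"x":0,"y":0,"z":0,"ax":0,"ay":0,"az":0},
])

```text
time_s: 10.82
tcp_pos: [0.5588, -0.0211, 0.2191]
tcp_rot: [-0.339, 0.925, 0.162, -0.057]
ft_force: [0.8, -1.1, -1.0]
width: 0.006
grasp_force: 0.6
```

Run:
```python
from h import *
report();save('side','s8.png')
for th in(1,.9,.8,.7,.6):
    print(th,proj('s8.png',[W for W in [RC.apply([.07-.175*np.cos(th),y,.1005+.175*np.sin(th)])+np.r_[C,0] for y in(.11,)]]).round(1))
im=cv2.imread('pics/s8.png')[140:440,190:520];cv2.imwrite('pics/s8c.png',cv2.resize(im,None,fx=2,fy=2))
```

```text
t 10.82 tip(case) [-0.0381 -0.0021  0.2061] slope 49.8 F [-1.25 -0.37 -1.01] q [-0.48  0.66  1.44  0.46  1.59  0.62] w 0.005633220114312278
1 [[296.7 277.9]]
0.9 [[306.4 289.2]]
0.8 [[315.3 300.6]]
0.7 [[323.3 312.1]]
0.6 [[330.4 323.5]]
```

View pics/s8c.png

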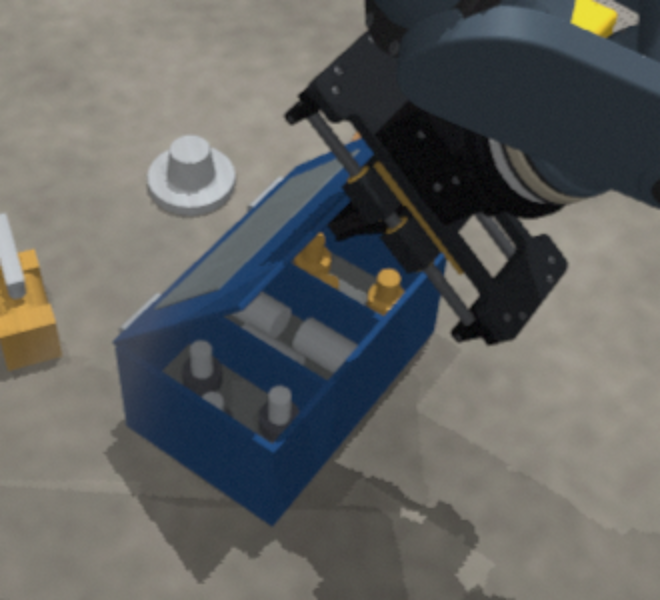

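The lid is caught and at rest on the finger at about 0.85 rad: its near corner is at full-frame (310,292) and the contact force is about 2 N. Now I lower it along the arc.

```bash
cat >> h.py <<'E'
def arc(t0,t1,n,base=None):
    for th in np.linspace(t0,t1,n+1)[1:]:
        P=(.07-.175*np.cos(th)+.007,-.002,.1005+.175*np.sin(th)-.027); print(round(th,3),delta(pose(*P,49.8),base)[:3])
E
python3 - <<'E'
from h import *
arc(.85,.55,6);print();arc(.55,.27,4)
E
```

```text
0.8 [-0.    0.24  0.02]
0.75 [-0.    0.46  0.05]
0.7 [-0.01  0.68  0.08]
0.65 [-0.01  0.89  0.12]
0.6 [-0.01  1.11  0.17]
0.55 [-0.01  1.32  0.24]

0.48 [-0.01  1.6   0.34]
0.41 [-0.01  1.88  0.47]
0.34 [-0.02  2.15  0.61]
0.27 [-0.02  2.41  0.78]
```

Request:
servo_tool([
  {"x":0,"y":0.1,"z":0.01,"ax":0,"ay":0,"az":0},
  {"x":0,"y":0.2,"z":0.02,"ax":0,"ay":0,"az":0},
  {"x":0,"y":0.31,"z":0.03,"ax":0,"ay":0,"az":0},
  {"x":0,"y":0.42,"z":0.04,"ax":0,"ay":0,"az":0},
  {"x":0,"y":0.53,"z":0.06,"ax":0,"ay":0,"az":0},
  {"x":0,"y":0.64,"z":0.07,"ax":0,"ay":0,"az":0},
  {"x":0,"y":0.75,"z":0.09,"ax":0,"ay":0,"az":0},
  {"x":0,"y":0.86,"z":0.11,"ax":0,"ay":0,"az":0},
  {"x":0,"y":0.97,"z":0.14,"ax":0,"ay":0,"az":0},
  {"x":0,"y":1.08,"z":0.16,"ax":0,"ay":0,"az":0},
  {"x":0,"y":1.19,"z":0.2,"ax":0,"ay":0,"az":0},
  {"x":0,"y":1.3,"z":0.24,"ax":0,"ay":0,"az":0},
])

```text
time_s: 11.87
tcp_pos: [0.5705, -0.053, 0.1778]
tcp_rot: [-0.339, 0.925, 0.162, -0.057]
ft_force: [0.9, -1.1, 0.8]
width: 0.007
grasp_force: 0.4
```

Run:
```python
from h import *
report();arc(.555,.27,6)
```

```text
t 11.87 tip(case) [-0.0721 -0.0025  0.1648] slope 49.8 F [-1.34 -0.44  0.8 ] q [-0.51  0.74  1.41  0.44  1.56  0.58] w 0.0066794869904807114
0.508 [-0.01  0.17  0.06]
0.46 [-0.01  0.37  0.14]
0.413 [-0.02  0.56  0.22]
0.365 [-0.02  0.74  0.32]
0.318 [-0.02  0.92  0.42]
0.27 [-0.02  1.09  0.54]
```

Request:
servo_tool([
  {"x":0,"y":0.08,"z":0.03,"ax":0,"ay":0,"az":0},
  {"x":0,"y":0.16,"z":0.06,"ax":0,"ay":0,"az":0},
  {"x":0,"y":0.25,"z":0.1,"ax":0,"ay":0,"az":0},
  {"x":0,"y":0.34,"z":0.14,"ax":0,"ay":0,"az":0},
  {"x":0,"y":0.43,"z":0.18,"ax":0,"ay":0,"az":0},
  {"x":0,"y":0.52,"z":0.22,"ax":0,"ay":0,"az":0},
  {"x":0,"y":0.61,"z":0.27,"ax":0,"ay":0,"az":0},
  {"x":0,"y":0.7,"z":0.32,"ax":0,"ay":0,"az":0},
  {"x":0,"y":0.79,"z":0.37,"ax":0,"ay":0,"az":0},
  {"x":0,"y":0.88,"z":0.42,"ax":0,"ay":0,"az":0},
  {"x":0,"y":0.96,"z":0.47,"ax":0,"ay":0,"az":0},
  {"x":0,"y":1.04,"z":0.53,"ax":0,"ay":0,"az":0},
])

```text
time_s: 12.87
tcp_pos: [0.5768, -0.07, 0.1347]
tcp_rot: [-0.339, 0.925, 0.162, -0.057]
ft_force: [0.0, -4.1, -0.5]
width: 0.009
grasp_force: 1.9
```

Run:
```python
from h import *
report();arc(.28,.0,7);save('side','s9.png')
for th in(.6,.5,.4,.3,.2,.1,0):
    print(th,proj('s9.png',[W for W in [RC.apply([.07-.175*np.cos(th),y,.1005+.175*np.sin(th)])+np.r_[C,0] for y in(.11,)]]).round(1))
im=cv2.imread('pics/s9.png')[180:440,220:520];cv2.imwrite('pics/s9c.png',cv2.resize(im,None,fx=2,fy=2))
```

```text
t 12.87 tip(case) [-0.0902 -0.0027  0.1217] slope 49.8 F [-3.89  1.36 -0.51] q [-0.53  0.81  1.39  0.43  1.52  0.54] w 0.008596770286121104
0.24 [-0.02  0.16  0.08]
0.2 [-0.02  0.3   0.19]
0.16 [-0.02  0.43  0.3 ]
0.12 [-0.02  0.56  0.42]
0.08 [-0.02  0.69  0.54]
0.04 [-0.02  0.81  0.66]
0.0 [-0.02  0.93  0.8 ]
0.6 [[330.4 323.5]]
0.5 [[336.3 334.5]]
0.4 [[341.  345.1]]
0.3 [[344.6 355. ]]
0.2 [[347.  364.2]]
0.1 [[348.2 372.5]]
0 [[348.2 380. ]]
```

View pics/s9c.png

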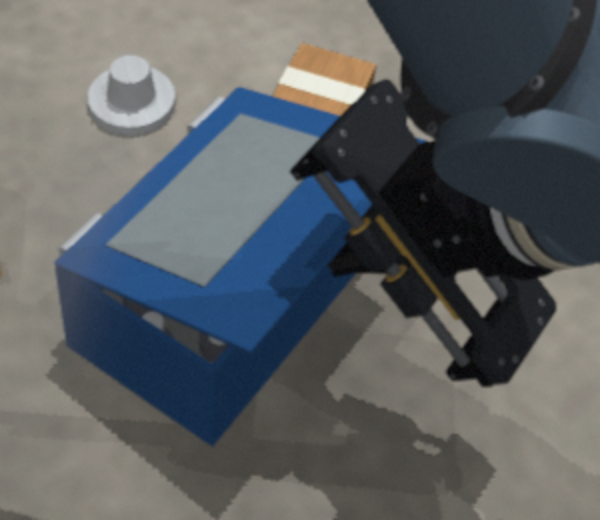

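The lid's near corner is at full-frame (344,355), about 0.3 rad, and it is still carried on the finger. I carry on slowly.

Request:
servo_tool([
  {"x":0,"y":0.05,"z":0.02,"ax":0,"ay":0,"az":0},
  {"x":0,"y":0.1,"z":0.05,"ax":0,"ay":0,"az":0},
  {"x":0,"y":0.15,"z":0.08,"ax":0,"ay":0,"az":0},
  {"x":0,"y":0.2,"z":0.11,"ax":0,"ay":0,"az":0},
  {"x":0,"y":0.25,"z":0.15,"ax":0,"ay":0,"az":0},
  {"x":0,"y":0.3,"z":0.19,"ax":0,"ay":0,"az":0},
  {"x":0,"y":0.35,"z":0.23,"ax":0,"ay":0,"az":0},
  {"x":0,"y":0.4,"z":0.27,"ax":0,"ay":0,"az":0},
  {"x":0,"y":0.45,"z":0.32,"ax":0,"ay":0,"az":0},
  {"x":0,"y":0.5,"z":0.36,"ax":0,"ay":0,"az":0},
  {"x":0,"y":0.54,"z":0.4,"ax":0,"ay":0,"az":0},
  {"x":0,"y":0.58,"z":0.44,"ax":0,"ay":0,"az":0},
])

```text
time_s: 13.92
tcp_pos: [0.5787, -0.0754, 0.1064]
tcp_rot: [-0.339, 0.925, 0.162, -0.057]
ft_force: [-0.8, -1.1, -1.5]
width: 0.005
grasp_force: 0.9
```

Run:
```python
from h import *
report();arc(.12,-.06,6)
```

```text
t 13.92 tip(case) [-0.096  -0.0027  0.0934] slope 49.8 F [-0.78  1.11 -1.48] q [-0.54  0.86  1.39  0.43  1.48  0.52] w 0.005415290935735576
0.09 [-0.02  0.09  0.06]
0.06 [-0.02  0.18  0.15]
0.03 [-0.02  0.27  0.25]
0.0 [-0.02  0.36  0.35]
-0.03 [-0.02  0.44  0.45]
-0.06 [-0.02  0.52  0.55]
```

Request:
servo_tool([
  {"x":0,"y":0.02,"z":0.02,"ax":0,"ay":0,"az":0},
  {"x":0,"y":0.05,"z":0.04,"ax":0,"ay":0,"az":0},
  {"x":0,"y":0.07,"z":0.06,"ax":0,"ay":0,"az":0},
  {"x":0,"y":0.1,"z":0.08,"ax":0,"ay":0,"az":0},
  {"x":0,"y":0.12,"z":0.1,"ax":0,"ay":0,"az":0},
  {"x":0,"y":0.15,"z":0.12,"ax":0,"ay":0,"az":0},
  {"x":0,"y":0.17,"z":0.14,"ax":0,"ay":0,"az":0},
  {"x":0,"y":0.2,"z":0.17,"ax":0,"ay":0,"az":0},
  {"x":0,"y":0.22,"z":0.2,"ax":0,"ay":0,"az":0},
  {"x":0,"y":0.25,"z":0.23,"ax":0,"ay":0,"az":0},
  {"x":0,"y":0.27,"z":0.25,"ax":0,"ay":0,"az":0},
  {"x":0,"y":0.29,"z":0.27,"ax":0,"ay":0,"az":0},
])

```text
time_s: 14.92
tcp_pos: [0.5797, -0.0772, 0.0908]
tcp_rot: [-0.339, 0.925, 0.162, -0.057]
ft_force: [1.6, -0.6, -2.3]
width: 0.003
grasp_force: 0.7
```

Request:
servo_tool([
  {"x":0,"y":0.02,"z":0.02,"ax":0,"ay":0,"az":0},
  {"x":0,"y":0.04,"z":0.04,"ax":0,"ay":0,"az":0},
  {"x":0,"y":0.06,"z":0.06,"ax":0,"ay":0,"az":0},
  {"x":0,"y":0.08,"z":0.09,"ax":0,"ay":0,"az":0},
  {"x":0,"y":0.1,"z":0.12,"ax":0,"ay":0,"az":0},
  {"x":0,"y":0.12,"z":0.14,"ax":0,"ay":0,"az":0},
  {"x":0,"y":0.14,"z":0.16,"ax":0,"ay":0,"az":0},
  {"x":0,"y":0.16,"z":0.19,"ax":0,"ay":0,"az":0},
  {"x":0,"y":0.18,"z":0.22,"ax":0,"ay":0,"az":0},
  {"x":0,"y":0.2,"z":0.24,"ax":0,"ay":0,"az":0},
])

```text
time_s: 15.75
tcp_pos: [0.5795, -0.077, 0.0784]
tcp_rot: [-0.339, 0.925, 0.162, -0.057]
ft_force: [0.7, 0.8, -0.1]
width: 0.001
grasp_force: 0.0
```

Run:
```python
from h import *
report()
```

```text
t 15.75 tip(case) [-0.0977 -0.003   0.0654] slope 49.8 F [ 0.49 -0.9  -0.06] q [-0.54  0.9   1.39  0.43  1.45  0.5 ] w 0.001441752450947402
```

Request:
servo_tool([
  {"x":0,"y":0.08,"z":0.0,"ax":0,"ay":0,"az":0},
  {"x":0,"y":0.3,"z":-0.2,"ax":0,"ay":0,"az":0},
  {"x":0,"y":0.7,"z":-0.5,"ax":0,"ay":0,"az":0},
  {"x":0,"y":1.1,"z":-0.9,"ax":0,"ay":0,"az":0},
  {"x":0,"y":1.5,"z":-1.3,"ax":0,"ay":0,"az":0},
  {"x":0,"y":1.9,"z":-1.6,"ax":0,"ay":0,"az":0},
  {"x":0,"y":2.3,"z":-2,"ax":0,"ay":0,"az":0},
  {"x":0,"y":2.3,"z":-2.6,"ax":0,"ay":0,"az":0},
  {"x":0,"y":2.3,"z":-3.2,"ax":0,"ay":0,"az":0},
  {"x":0,"y":2.3,"z":-3.2,"ax":0,"ay":0,"az":0},
])

```text
time_s: 16.58
tcp_pos: [0.6338, -0.2265, 0.1199]
tcp_rot: [-0.335, 0.927, 0.161, -0.053]
ft_force: [1.4, -0.2, 0.9]
width: 0.006
grasp_force: 0.0
```

Run:
```python
from h import *
report();save('side','s10.png')
a=cv2.imread('pics/s1.png').astype(int);b=cv2.imread('pics/s10.png').astype(int)
# lid shut check: predicted lid underside corner & case bottom corner; sobel edge compare near static bottom corner
for th in(.1,.05,0):print(th,proj('s10.png',[RC.apply([.07-.175*np.cos(th),y,.1005+.175*np.sin(th)])+np.r_[C,0] for y in(.11,-.11)]).round(1))
g=lambda im:(im.mean(2))
for nm,x0,y0 in(('bottom',312,370),('back-left bottom',240,325),('valve',180,245),('carton',355,203)):
    t=a[y0:y0+30,x0:x0+30].astype('uint8');R_=b[y0-8:y0+38,x0-8:x0+38].astype('uint8')
    m=cv2.matchTemplate(R_,t,cv2.TM_CCOEFF_NORMED);_,v,_,l=cv2.minMaxLoc(m);print(nm,v,np.array(l)-8)
# lid near corner: blue mask's lowest extent columns
hsv=cv2.cvtColor(b.astype('uint8'),cv2.COLOR_BGR2HSV);m=cv2.inRange(hsv,(100,120,30),(125,255,255))
for x in range(320,361,5):
    c=np.where(m[250:420,x])[0]+250;print(x,c.min(),c.max(),hsv[c.min():c.max()+1:8,x,2])
```

```text
t 16.58 tip(case) [-0.2569 -0.0045  0.1068] slope 50.3 F [-0.68 -1.27  0.94] q [-0.66  0.97  1.03  0.36  1.74  0.51] w 0.0058599225900849965
0.1 [[348.2 372.5]
 [435.4 267.9]]
0.05 [[348.4 376.4]
 [434.9 272. ]]
0 [[348.2 380. ]
 [434.2 275.8]]
bottom 0.8297591209411621 [0 0]
back-left bottom 0.9450207948684692 [ 0 -2]
valve 0.9984267354011536 [0 0]
carton 0.9882124066352844 [0 0]
320 250 398 [166 166 170 170 172 173 171 171 169 173 167 171 171 163  93  82  81  81
  81]
325 250 401 [168 167 171 171 171 172 173 175 173 172 169 128 171 161 151  80  81  80
  79]
330 250 397 [167 165 170 173 171 169 169 172 172 173 171 175 173 165 162  75  77  75
  76]
335 328 391 [153 171 173 170 164 146  75  75]
340 323 385 [162 172 174 172 165 167 146  75]
345 317 378 [159 170 172 173 173 164 163 146]
350 312 376 [154 173 172 172 172 170 164 163 113]
355 306 370 [160 172 173 172 171 173 171 165 118]
360 301 364 [156 170 170 171 173 172 168 162]
```

```bash
python3 -c "
from workcell import job_done
print(job_done())"
```

```text
the job is handed in; nothing more can be done
None
```

The lid was tipped, released, caught on the finger at about 0.85 rad, held, and lowered until the finger carried no load. The last side picture fits a shut lid and shows the case, carton and valve essentially unmoved (the flange was not compared); the job is handed in, with no verdict returned.

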